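# Set the cupboard dehumidifier going again

## Task

The cupboard is tidied, so set the dehumidifier going again, with the fingertips only and a light touch: push its water tank fully home, then turn the big knurled dial on top by fingertip friction, clockwise, until it clicks in at the three-dot mark, and take the hand away. Grip and pick up nothing, and leave the bottle, the soap case and the shoe brush where they stand.

Things in the scene. Friction and masses are not known exactly. Their poses are not given: they have to be found in the camera images.
- dehumidifier: White cupboard dehumidifier, a fixed rounded box 190 mm deep (its x), 260 mm wide (its y), 165 mm high, standing still on the table. Origin at the centre of its underside, z up; its front with the water tank looks to its -x. On the flat top: a black dial (axis at x +15, y -56 mm in this frame) and, at y +38 to +118 mm, a flat outlet grille.
- tank (a joint): How far the water tank is out, in m: 0 fully home, 0.05 fully out. It slides straight along the dehumidifier's x, goes in towards +x against about 2 N of rubbing, stays where it is left and meets its stop at 0, where the grey front panel touches the white housing on a stiff rubber seal (gives about 1 mm for each 10 N, and springs back to 0).
- tank_face (a point): Centre (left to right) of the flat outer face of the tank's grey front panel, 130 mm above the table and 22 mm below the panel's top edge; it moves with the tank. The panel is 18 mm thick, 250 mm wide and reaches from 20 to 152 mm above the table; fully home, this face lies 113 mm in front of the dehumidifier's origin (18 mm in front of the white housing). Axes as the dehumidifier's: push along +x.
- dial (a joint): Dial angle in rad, growing clockwise seen from above. Five detents 40 degrees apart: 0 (open ring, off), 0.698 (one dot), 1.396 (two dots), 2.094 (three dots), 2.793 (four dots), with stops just beyond the first and last. About 0.07 N m is needed to leave a detent; past half-way it snaps into the next. It starts in the ring, one-dot or two-dot detent.
- dial_top (a point): Centre of the dial's flat top, on its upright axis, 183 mm above the table when not pressed. The dial is a black disc 90 mm across, 18 mm high, with a ribbed rim, too wide to grip; friction on a fingertip about 0.5 or more. It sits on a spring: pressed, it gives up to 4 mm downward, 2.5 N at the start of the travel and 12.5 N at its end, and turns just as freely.
- pointer_tip (a point): Outer end of the white pointer line on the dial's top, 41 mm from the dial's axis; it turns with the dial and stands opposite the mark of the setting chosen.
- three_dots (a point): Middle of the three-dot mark on the dehumidifier's top. Marks are printed on the white top round the dial, 60 mm from its axis, black, dots 5.6 mm: seen from the front, an open ring at the left, then one, two, three and four dots clockwise over the far side. In the dehumidifier's frame this mark lies 40 degrees from +x towards -y, as seen from the dial's axis.
- water_bottle: Bystander: clear bottle with white cap, 66 mm across, 205 mm high, upright beside the dehumidifier. Origin at the centre of its underside.
- soap_case: Bystander: flat pale pink plastic case 95 x 62 x 26 mm, lying beside the dehumidifier. Origin at the centre of its underside.
- shoe_brush: Bystander: wooden shoe brush 150 x 46 x 36 mm, bristles down, off the front left corner of the dehumidifier. Origin at the centre of its underside, x along it.

How it is judged:
On the way, in this order (a step that is already met when the one before it is completed fails the run):
1. the water tank is pushed fully home (value of joint tank below 0.003 m), for 0.2 s.
2. the dial is turned into the three-dot detent (value of joint tank below 0.003 m and value of joint dial between 1.944 and 2.244 rad), for 0.2 s.
At the end, for the whole second after the job is handed in: The tank is within 3 mm of fully home, the dial rests in the three-dot detent (within 0.12 rad of 2.094), and the bottle, soap case and brush are within 20 mm of where they stood (value of joint tank below 0.003 m and value of joint dial between 1.974 and 2.214 rad and velocity of joint dial between -0.1 and 0.1 rad/s and distance of each of water_bottle, soap_case, shoe_brush from where it was at the start of the episode below 0.02 m); the robot touches nothing.
It fails at once if a bystander is lifted, carried or pushed more than 20 mm (distance of any of water_bottle, soap_case, shoe_brush from where it was at the start of the episode above 0.02 m).
It fails at once if the bottle is tipped over (angle between water_bottle's own z axis and vertical above 0.5 rad).
It fails at once if the tank is pulled further out instead of pushed in (value of joint tank above 0.045 m).
It fails at once if the tank or the dial is gripped or rammed (more than 40 N) (contact force between the fingers and dehumidifier above 40 N).
It also fails if it takes over 48 s, if anything falls off the work surface, if the arm or the gripper's body presses on something with over 40 N, if the wrist force passes 120 N, or if a joint passes its speed limit or range.

## Robot

A 6-joint arm with a two-finger parallel gripper is mounted at the origin on the work surface. World frame = base frame: x ahead of the robot, y to its left, z up, the work surface at z = 0. Lengths are in m, angles in rad, forces in N, time in s.
With the tool pointing down it reaches from about 0.375 to 0.9 m from the base axis. Payload 3.1 kg.
Tool frame: the origin (TCP) lies between the finger pads; the fingertips stand 17 mm ahead of it and the grasp point (between the pads) lies 2 mm behind it (robot.nose_length is the distance from the TCP to the fingertips, in m); z points along the fingers, y is the line along which they close (so a half turn about z gives the same grasp; the last joint's range is limited). The gripper opens to 87 mm and grips with 3 to 60 N. Pads are 19 mm wide; open, the fingers measure 117 mm over their backs; the gripper's body (75 mm by 190 mm) begins 51 mm behind the grasp point.
Start: joints at [0.947, 0.527, 1.433, -0, 1.181, -0.178], TCP at [0.269, 0.564, 0.208] pointing down, gripper open.
Joint ranges: [-3.08, 3.08], [-0.75, 2.2], [0.22, 2.44], [-1.43, 4.57], [0, 2.65], [-2.85, 2.85]. Speed limits (rad/s): [2.79, 2.79, 3.14, 3.14, 3.14, 3.14].

## Interface

Orientations are given as a unit quaternion [x, y, z, w].
In Python, from rig import robot, cams gives the robot as it stands.
- The arm moves only by the shell command python3 -m pendant 'ROWS' [FORCE]. ROWS is JSON, a list of rows, each an object with "jaw": the opening, from 0 (shut) to 1 (fully open); "linear": the shift along the tool's x, y, z in cm, a list of three; "twist": the turn about the tool's z in degrees. A call has 1 to 12 rows; each row shifts and turns the commanded pose from where the row before left it, along the tool's axes as they then stand; what a row does not reach is not made up. A row lasts 1/12 s, in which the tool goes at most 41.7 mm and 7.16 degrees, less where a joint would pass 70% of its speed; a pose out of reach is approached as far as the arm can. A call is refused whole if a number of a shift passes 4.17 or a number of a turn 7.16, either way. A call with a gripper value outside its range is refused whole. The fingers move at their own pace and stop on an object; FORCE is the grip in N (left out, the last holds). Time passes only in rows, so rows that do not move let the fingers close. It gives the time, the measured TCP pose, the force, the opening and the grip force at its end, in the units of the state.
- robot.get_obs(): the state, without advancing time (a new reading comes with each control period).
- cams.camera(name): name is "side" or "top"; returns a dict with "color" (400x640x3 uint8, blue, green, red), "depth" (400x640 float32, m along the optical axis (not along the pixel's ray), 0 where there is no reading), "fov_y" (degrees; the focal length in pixels is half the picture's height over the tangent of half this angle, whatever the lens; pixels are square), "cx", "cy" (the principal point, pixels), "k1" (the pictures are not rectified: a ray, as slopes to the right and down, at radius r is drawn at 1 + k1 r^2 times it, then the intrinsics apply), "view" (4x4, takes a point from world to camera coordinates). Camera axes: x right, y down, z forward; pixel columns grow to the right and rows downward; lengths in m; the calibration is good to about 2 mm. A picture is of the moment at which its call begins.
- robot.hand_in(): hands the job in; it is judged then, once.
The state is a dict: "time": time; "q": joint angles; "joint_velocities": joint speeds; "joint_torque": joint torques, N m; "position": TCP position; "tool_rot": TCP orientation; "ft_force": force on the tool from outside, world axes, zero at the start; "moment": the same for the moment, N m; "grip_width": finger opening in m; "grip_force": force on a finger pad.
Only numpy, scipy, OpenCV 4.12 (cv2) and the standard library are available. Lean on these libraries where they do the work, as an engineer would, in place of code of your own. Each camera call takes 0.05 s, during which the arm holds its last target. There are 200 camera calls.

## Working session

There is one attempt and no reset: what is moved stays moved. The work goes in short steps, Python scripts to look and compute and a shell command to move; the robot and the scene stay as the last step left them, time stands still between calls to the robot, and variables do not carry over. Pictures are saved under pics/ and viewed, at most 10 in all, crops included, and the job is handed in when it is done.

```bash
mkdir -p pics; ls
cat > h.py <<'E'
import numpy as np, cv2
from rig import robot, cams
def K(c):
    f=200/np.tan(np.radians(c["fov_y"])/2); return f
def ray(c,u,v):
    f=K(c); d=np.array([(u-c["cx"])/f,(v-c["cy"])/f]); rd=np.hypot(*d); r=rd
    for _ in range(20): r=rd/(1+c["k1"]*r*r)
    s=d*(r/rd if rd>0 else 1)
    V=np.array(c["view"]); R,t=V[:3,:3],V[:3,3]
    return -R.T@t, R.T@np.array([s[0],s[1],1])
def onz(c,u,v,z):
    o,d=ray(c,u,v); return o+d*(z-o[2])/d[2]
def dep(c,u,v):
    o,d=ray(c,u,v); return o+d*c["depth"][int(v),int(u)]
def proj(c,p):
    V=np.array(c["view"]); q=V[:3,:3]@p+V[:3,3]; s=q[:2]/q[2]; s=s*(1+c["k1"]*(s@s)); return s*K(c)+[c["cx"],c["cy"]]
E
python3 - <<'E'
from h import *
for n in ("top","side"):
    c=cams.camera(n); cv2.imwrite(f"pics/{n}0.png",c["color"]); np.save(f"pics/{n}0.npy",c,allow_pickle=True)
    print(n,c["fov_y"],c["k1"],ray(c,320,200))
o=robot.get_obs(); print(o["position"],o["tool_rot"],o["ft_force"],o["time"])
E
```

```text
pics
top 45.510417283734114 -0.03345693690694015 (array([0.39546609, 0.06382496, 1.22105973]), array([ 0.13334434, -0.0063974 , -0.99106927]))
side 54.474463718889226 0.00981420337892755 (array([ 0.69958237, -0.1890338 ,  1.04222889]), array([-0.14976942,  0.27296933, -0.95038281]))
[0.26907026 0.56334747 0.2073563 ] [ 2.21059489e-01  9.75259826e-01 -9.16978377e-04 -3.63997438e-04] [ 0.52351298 -0.26232702  0.10041007] 0.1
```

View pics/top0.png

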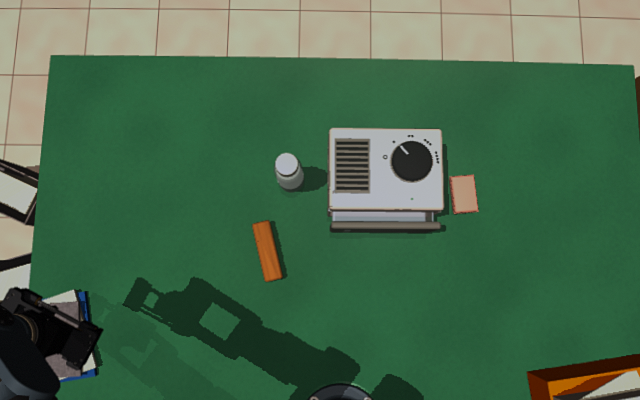

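View pics/side0.png

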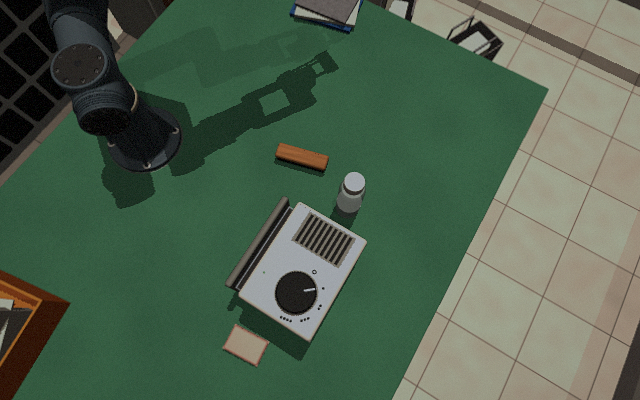

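The top view shows the housing at about (386,170), with the tank out toward the robot and its panel bar at (386,226). The dial is at (411,161) with its pointer near one dot (upper left). The bottle is at (288,170), the brush at (268,250) and the soap case at (464,194). The side view agrees.

Run:
```python
from h import *
for n,box in (("top",(320,455,120,240)),("side",(220,375,195,345))):
    c=np.load(f"pics/{n}0.npy",allow_pickle=True).item(); im=c["color"]; hsv=cv2.cvtColor(im,cv2.COLOR_BGR2HSV)
    m=np.zeros(im.shape[:2],np.uint8); x0,x1,y0,y1=box; m[y0:y1,x0:x1]=1
    D=c["depth"]; 
    # height map
    f=K(c); H=np.zeros(D.shape); P=np.zeros(D.shape+(3,))
    for v in range(y0,y1):
        for u in range(x0,x1):
            if D[v,u]>0: P[v,u]=dep(c,u,v)
    H=P[...,2]
    for name,mask,z in (("top165",(m>0)&(abs(H-.165)<.006)&(hsv[...,1]<60),.165),("dial",(m>0)&(abs(H-.183)<.006)&(hsv[...,2]<80),.183),("panel",(m>0)&(abs(H-.152)<.007)&(hsv[...,2]<150),.152)):
        k=mask.astype(np.uint8); k=cv2.morphologyEx(k,cv2.MORPH_CLOSE,np.ones((3,3)))
        cs,_=cv2.findContours(k,cv2.RETR_EXTERNAL,cv2.CHAIN_APPROX_NONE)
        if not cs: print(n,name,"none",mask.sum()); continue
        q=max(cs,key=cv2.contourArea)[:,0]
        W=np.array([onz(c,u,v,z)[:2] for u,v in q]); r=cv2.minAreaRect((W*1000).astype(np.float32))
        print(n,name,len(q),"centre",np.round(r[0],1),"size",np.round(r[1],1),"ang",round(r[2],2), "medH",np.median(H[mask]).round(4))
        if name=="dial":
            w=(m>0)&(abs(H-.183)<.01)&(hsv[...,2]>140); e=np.argwhere(w)
            dc=np.array(r[0])/1000
            pts=np.array([onz(c,u,v,.183)[:2] for v,u in e]); 
            d=pts-dc; d=d[np.hypot(*d.T)<.043]; print(" pointer",len(d),d.mean(0) if len(d) else None, np.degrees(np.arctan2(*d.mean(0)[::-1])) if len(d) else None)
```

```text
top top165 377 centre [611.9 -90.5] size [188.7 255.7] ang 0.3 medH 0.164
top dial 116 centre [ 628.1 -146. ] size [87.2 88.1] ang 60.55 medH 0.1819
 pointer 21 [0.02353237 0.01804896] 37.48764121039282
top panel 225 centre [484.8 -91.5] size [245.9  17.9] ang 89.87 medH 0.1507
side top165 333 centre [613.8 -92.2] size [188.3 257.6] ang 0.52 medH 0.1662
side dial 124 centre [ 629.7 -147.3] size [87.2 88.4] ang 77.33 medH 0.1842
 pointer 18 [0.02212707 0.0199646 ] 42.05900662671092
side panel 187 centre [486.7 -93. ] size [ 18.8 247.9] ang 0.43 medH 0.1524
```

```bash
python3 -m pendant '[{"jaw":0,"linear":[0,0,0],"twist":-6.4},{"jaw":0,"linear":[0,0,0],"twist":-6.4},{"jaw":0,"linear":[0,0,0],"twist":-6.4},{"jaw":0,"linear":[0,0,0],"twist":-6.3},{"jaw":0,"linear":[-0.9,-3.8,0],"twist":0},{"jaw":0,"linear":[-0.9,-3.8,0],"twist":0},{"jaw":0,"linear":[-0.9,-3.8,0],"twist":0},{"jaw":0,"linear":[-0.9,-3.8,0],"twist":0},{"jaw":0,"linear":[-0.9,-3.8,0],"twist":0},{"jaw":0,"linear":[-0.9,-3.8,0],"twist":0},{"jaw":0,"linear":[-0.9,-3.8,0],"twist":0},{"jaw":0,"linear":[-0.9,-3.8,0],"twist":0}]' 5
```

```text
time: 1.1
position: [0.3409, 0.2581, 0.2081]
tool_rot: [0.0, 1.0, -0.0, -0.0]
ft_force: [1.4, -0.3, -0.0]
grip_width: 0.0149
grip_force: 0.0
```

```bash
python3 -m pendant '[{"jaw":0,"linear":[-0.9,-3.9,0],"twist":0},{"jaw":0,"linear":[-0.9,-3.9,0],"twist":0},{"jaw":0,"linear":[-0.9,-3.9,0],"twist":0},{"jaw":0,"linear":[-0.9,-3.9,0],"twist":0},{"jaw":0,"linear":[-0.9,-3.9,0],"twist":0},{"jaw":0,"linear":[-0.9,-3.9,0],"twist":0},{"jaw":0,"linear":[-0.9,-3.9,0],"twist":0},{"jaw":0,"linear":[-0.8,-3.8,0],"twist":0},{"jaw":0,"linear":[-0.8,-3.8,0],"twist":0},{"jaw":0,"linear":[0,0,2],"twist":0},{"jaw":0,"linear":[0,0,2],"twist":0},{"jaw":0,"linear":[0,0,2],"twist":0}]'
```

```text
time: 2.1
position: [0.4201, -0.0904, 0.1476]
tool_rot: [0.002, 1.0, -0.0, 0.0]
ft_force: [-0.7, -0.1, 0.2]
grip_width: 0.0003
grip_force: 0.0
```

```bash
python3 -m pendant '[{"jaw":0,"linear":[-1,0,0],"twist":0},{"jaw":0,"linear":[-1,0,0],"twist":0},{"jaw":0,"linear":[-1,0,0],"twist":0},{"jaw":0,"linear":[-0.5,0,0],"twist":0},{"jaw":0,"linear":[-0.4,0,0],"twist":0},{"jaw":0,"linear":[-0.4,0,0],"twist":0},{"jaw":0,"linear":[-0.4,0,0],"twist":0},{"jaw":0,"linear":[-0.4,0,0],"twist":0},{"jaw":0,"linear":[-0.4,0,0],"twist":0}]'
python3 -m pendant '[{"jaw":0,"linear":[-0.3,0,0],"twist":0},{"jaw":0,"linear":[-0.2,0,0],"twist":0}]'
```

```text
time: 2.85
position: [0.4752, -0.0891, 0.1485]
tool_rot: [0.0, 1.0, -0.0, 0.0]
ft_force: [-0.4, 0.2, 0.1]
grip_width: 0.0003
grip_force: 0.0
time: 3.02
position: [0.4804, -0.0893, 0.1483]
tool_rot: [0.0, 1.0, -0.0, 0.0]
ft_force: [-0.1, -0.9, -0.5]
grip_width: 0.0004
grip_force: 0.0
```

Run:
```python
from h import *
a=cams.camera("side")["color"][150:350,180:400]; b=cams.camera("top")["color"][110:260,300:480]
a=cv2.resize(a,(396,360)); b=cv2.resize(b,(400,333)); b=cv2.copyMakeBorder(b,0,27,0,0,0)
cv2.imwrite("pics/p1.png",np.hstack([a,b])); print(robot.get_obs()["ft_force"])
```

```text
[-0.31282197  0.95585532  0.52134751]
```

View pics/p1.png

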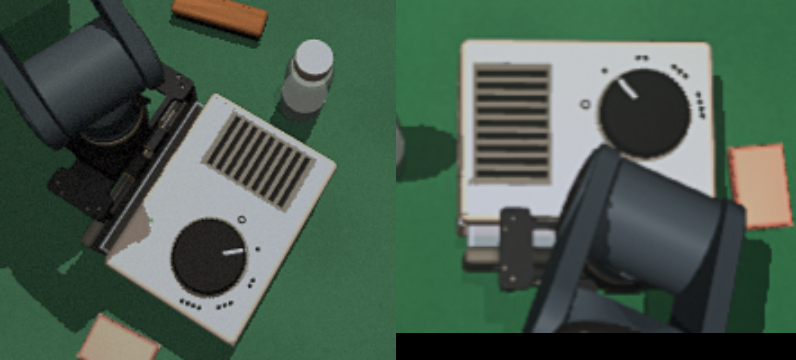

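The two views show the panel following the fingers. The gap between panel and housing is narrower, at left (480,235) in the top crop, but still open, so I'll continue in small steps.

```bash
python3 -m pendant '[{"jaw":0,"linear":[-0.2,0,0],"twist":0},{"jaw":0,"linear":[-0.2,0,0],"twist":0},{"jaw":0,"linear":[-0.2,0,0],"twist":0}]'
python3 -m pendant '[{"jaw":0,"linear":[-0.2,0,0],"twist":0},{"jaw":0,"linear":[0,0,0],"twist":0}]'
```

```text
time: 3.37
position: [0.486, -0.0892, 0.1482]
tool_rot: [0.0, 1.0, 0.0, -0.0]
ft_force: [0.0, 0.1, 0.0]
grip_width: 0.0005
grip_force: 0.0
time: 3.53
position: [0.4885, -0.0894, 0.1483]
tool_rot: [0.0, 1.0, -0.0, 0.0]
ft_force: [0.2, -1.6, -0.0]
grip_width: 0.0004
grip_force: 0.0
```

```bash
python3 -m pendant '[{"jaw":0,"linear":[-0.2,0,0],"twist":0},{"jaw":0,"linear":[0,0,0],"twist":0}]'
python3 -m pendant '[{"jaw":0,"linear":[-0.1,0,0],"twist":0},{"jaw":0,"linear":[0,0,0],"twist":0}]'
python3 - <<'E'
from h import *
c=cams.camera("top"); im=c["color"]; cv2.imwrite("pics/t2.png",cv2.resize(im[180:245,320:460],None,fx=5,fy=5))
E
```

```text
time: 3.7
position: [0.4903, -0.0893, 0.1483]
tool_rot: [0.0, 1.0, -0.0, 0.0]
ft_force: [0.4, -0.9, 0.4]
grip_width: 0.0006
grip_force: 0.0
time: 3.87
position: [0.4911, -0.0893, 0.1483]
tool_rot: [0.0, 1.0, -0.0, 0.0]
ft_force: [-0.5, 0.2, -0.0]
grip_width: 0.0004
grip_force: 0.0
```

View pics/t2.png

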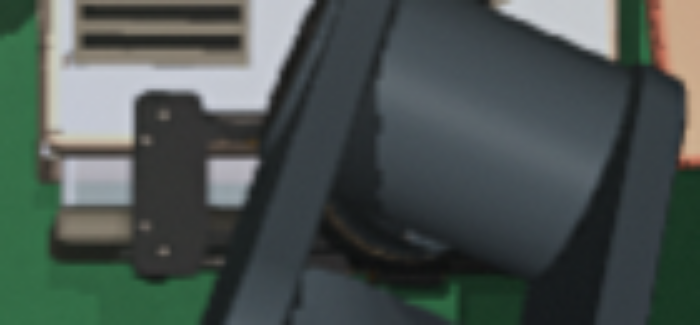

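Run:
```python
from h import *
print(robot.nose_length); o=robot.get_obs(); print(o["position"],o["ft_force"])
for n in ("top","side"):
    c=cams.camera(n)
    for x in (.470,.476,.480,.486,.492,.500,.510): # along y=0.02 (left end) at z=.152
        p=[x,.02,.152]; u,v=proj(c,np.array(p)); print(n,x,int(u),int(v),dep(c,round(u),round(v)).round(3),c["color"][round(v),round(u)])
    print("tip proj",proj(c,np.array(o["position"])-[0,0,.017]))
c=cams.camera("side"); cv2.imwrite("pics/s3.png",cv2.resize(c["color"][190:300,210:330],None,fx=5,fy=5))
```

```text
0.017
[ 0.49099636 -0.08925088  0.1482393 ] [ 0.62532913 -0.56269628  0.13495196]
top 0.47 335 230 [0.476 0.017 0.068] [29 34 32]
top 0.476 336 228 [0.477 0.02  0.15 ] [57 66 68]
top 0.48 336 226 [0.481 0.02  0.15 ] [110 123 132]
top 0.486 336 223 [0.485 0.02  0.153] [107 120 128]
top 0.492 336 221 [0.493 0.02  0.145] [75 80 80]
top 0.5 336 217 [0.511 0.015 0.025] [165 159 148]
top 0.51 336 213 [0.524 0.015 0.024] [186 177 179]
tip proj [383.29940838 223.08146641]
side 0.47 278 196 [ 0.501 -0.009  0.276] [54 54 56]
side 0.476 280 198 [ 0.506 -0.009  0.275] [50 49 50]
side 0.48 281 199 [ 0.511 -0.009  0.277] [47 48 47]
side 0.486 283 200 [ 0.515 -0.008  0.272] [41 43 43]
side 0.492 286 201 [ 0.521 -0.01   0.276] [46 47 49]
side 0.5 288 203 [ 0.528 -0.008  0.275] [17 18 17]
side 0.51 292 205 [0.477 0.055 0.003] [ 73 105  61]
tip proj [261.13096403 241.02588184]
```

View pics/s3.png

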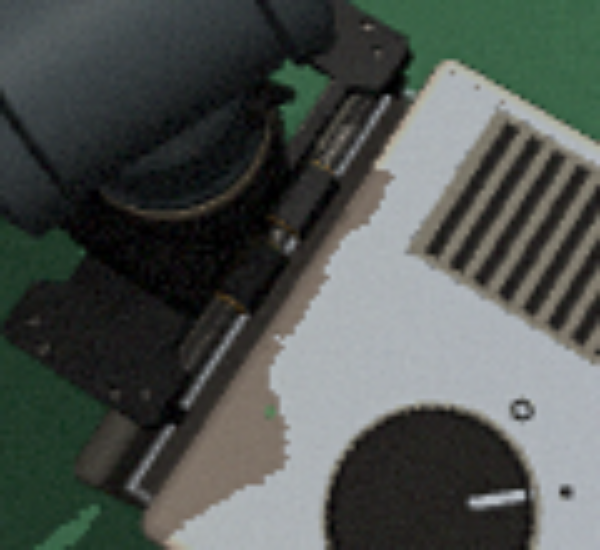

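Run:
```python
from h import *
from rig import robot
print([a for a in dir(robot) if a[0]!='_'])
c=cams.camera("side")
for X,Y in ((310,195),(330,130),(250,270),(285,240),(200,340),(100,460),(120,480),(145,485),(165,490),(340,200),(150,60),(190,180)):
    u,v=210+X/5,190+Y/5; print((X,Y),dep(c,u,v).round(3))
D=c["depth"]; 
pts=np.array([dep(c,u,v) for v in range(190,300) for u in range(210,330) if D[v,u]>0])
# near hand: anything 0.155<z<0.26 within hand region
s=pts[(pts[:,2]>.19)&(pts[:,2]<.26)&(pts[:,0]<.56)]
for z in np.arange(.185,.28,.01):
    q=pts[(abs(pts[:,2]-z)<.005)&(pts[:,0]<.58)&(pts[:,0]>.4)]
    if len(q): print(round(z,3),len(q),q[:,:2].min(0).round(3),q[:,:2].max(0).round(3))
```

```text
['Unreachable', 'get_obs', 'hand_in', 'nose_length']
(310, 195) [ 0.525 -0.071  0.261]
(330, 130) [ 0.491 -0.023  0.151]
(250, 270) [ 0.521 -0.109  0.257]
(285, 240) [ 0.494 -0.073  0.111]
(200, 340) [ 0.519 -0.143  0.251]
(100, 460) [ 0.489 -0.206  0.151]
(120, 480) [ 0.496 -0.209  0.123]
(145, 485) [ 0.499 -0.206  0.085]
(165, 490) [ 0.524 -0.201  0.165]
(340, 200) [ 0.497 -0.035  0.067]
(150, 60) [ 0.515 -0.097  0.497]
(190, 180) [ 0.519 -0.109  0.399]
0.185 1 [ 0.501 -0.084] [ 0.501 -0.084]
0.195 3 [ 0.5   -0.085] [ 0.501 -0.081]
0.205 1 [ 0.501 -0.085] [ 0.501 -0.085]
0.235 9 [ 0.521 -0.174] [ 0.528 -0.008]
0.245 80 [ 0.511 -0.175] [ 0.529 -0.007]
0.255 328 [ 0.504 -0.182] [ 0.529 -0.002]
0.265 55 [ 0.495 -0.182] [0.528 0.002]
0.275 1085 [ 0.453 -0.185] [0.528 0.005]
```

Run:
```python
from h import *
c=cams.camera("side"); 
for z in np.arange(.12,.25,.01):
    print(round(z,3),end=" ")
    for y in (-.08,-.089,-.098):
        u,v=proj(c,np.array([.501,y,z])); print((round(u),round(v)),dep(c,round(u),round(v)).round(3),end=" ")
    print()
```

```text
0.12 (267, 241) [ 0.528 -0.096  0.249] (265, 244) [ 0.528 -0.103  0.249] (263, 247) [ 0.528 -0.11   0.247] 
0.13 (267, 240) [ 0.496 -0.077  0.106] (265, 243) [ 0.528 -0.102  0.253] (263, 246) [ 0.528 -0.109  0.253] 
0.14 (266, 239) [ 0.494 -0.077  0.112] (264, 242) [ 0.526 -0.101  0.256] (262, 246) [ 0.527 -0.111  0.258] 
0.15 (266, 238) [ 0.523 -0.091  0.249] (264, 241) [ 0.525 -0.1    0.256] (262, 245) [ 0.527 -0.109  0.259] 
0.16 (265, 237) [ 0.521 -0.091  0.252] (263, 241) [ 0.523 -0.101  0.256] (261, 244) [ 0.524 -0.109  0.259] 
0.17 (265, 236) [ 0.519 -0.089  0.251] (263, 240) [ 0.522 -0.1    0.259] (260, 243) [ 0.52  -0.108  0.258] 
0.18 (264, 235) [ 0.516 -0.088  0.249] (262, 239) [ 0.519 -0.099  0.258] (260, 242) [ 0.52  -0.106  0.259] 
0.19 (264, 234) [ 0.492 -0.074  0.152] (262, 238) [ 0.517 -0.097  0.255] (259, 241) [ 0.516 -0.105  0.256] 
0.2 (263, 233) [ 0.516 -0.088  0.268] (261, 237) [ 0.515 -0.096  0.259] (259, 240) [ 0.515 -0.103  0.256] 
0.21 (263, 232) [ 0.517 -0.088  0.275] (260, 236) [ 0.515 -0.097  0.272] (258, 239) [ 0.516 -0.105  0.276] 
0.22 (262, 231) [ 0.528 -0.095  0.333] (260, 235) [ 0.527 -0.102  0.326] (257, 238) [ 0.515 -0.105  0.283] 
0.23 (262, 230) [ 0.528 -0.094  0.336] (259, 234) [ 0.526 -0.102  0.331] (257, 237) [ 0.514 -0.104  0.284] 
0.24 (261, 229) [ 0.526 -0.094  0.343] (259, 233) [ 0.526 -0.101  0.337] (256, 236) [ 0.521 -0.107  0.324]
```

```bash
python3 -m pendant '[{"jaw":0,"linear":[0,0,-2],"twist":0},{"jaw":0,"linear":[0,0,-2],"twist":0},{"jaw":0,"linear":[0,0,-2],"twist":0},{"jaw":0,"linear":[0,0,-2],"twist":0},{"jaw":0,"linear":[3,0,-2],"twist":0},{"jaw":0,"linear":[3,0,-2],"twist":0},{"jaw":0,"linear":[0,0,0],"twist":0}]'
python3 - <<'E'
from h import *
o=robot.get_obs(); p=np.array(o["position"]); print(p)
c=cams.camera("side"); im=c["color"].copy()
u,v=proj(c,p-[0,0,.017]); w=proj(c,p); print(u,v,w)
x0,y0=int(u)-60,int(v)-60
big=cv2.resize(im[y0:y0+110,x0:x0+130],None,fx=5,fy=5)
cv2.circle(big,(int((u-x0+.5)*5),int((v-y0+.5)*5)),4,(0,0,255),-1); cv2.imwrite("pics/s4.png",big); print(x0,y0)
E
```

```text
time: 4.75
position: [0.4276, -0.0885, 0.2709]
tool_rot: [0.0, 1.0, -0.001, 0.0]
ft_force: [-0.1, 0.0, -0.6]
grip_width: 0.0006
grip_force: 0.0
[ 0.42756265 -0.08851862  0.2709209 ]
228.96437806213794 212.86800348166344 [227.26300792 210.56943628]
168 152
```

View pics/s4.png

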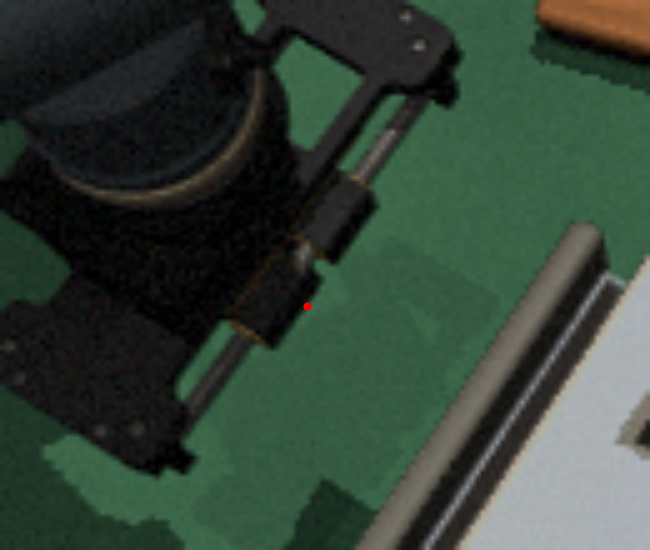

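The side view shows the tank still out, with the panel bar from (590,235) to (400,500) and an open gap. The fingertip isn't visible at its predicted spot, the red dot at (307,307), so I'll check the finger geometry.

```bash
python3 -m pendant '[{"jaw":1,"linear":[0,0,0],"twist":7},{"jaw":1,"linear":[0,0,0],"twist":7},{"jaw":1,"linear":[0,0,0],"twist":7},{"jaw":1,"linear":[0,0,0],"twist":7},{"jaw":1,"linear":[0,0,0],"twist":7},{"jaw":1,"linear":[0,0,0],"twist":7},{"jaw":1,"linear":[0,0,0],"twist":7},{"jaw":1,"linear":[0,0,0],"twist":0},{"jaw":1,"linear":[0,0,0],"twist":0}]'
python3 - <<'E'
from h import *
from scipy.spatial.transform import Rotation as R
o=robot.get_obs(); p=np.array(o["position"]); Rt=R.from_quat(o["tool_rot"]).as_matrix(); print(p,o["q"])
out=[]
for n in("side","top"):
    c=cams.camera(n); im=c["color"]
    D=c["depth"]; L=[]
    uu,vv=proj(c,p)
    for v in range(max(0,int(vv)-70),min(400,int(vv)+70)):
        for u in range(max(0,int(uu)-70),min(640,int(uu)+70)):
            if D[v,u]>0: L.append(dep(c,u,v))
    T=(np.array(L)-p)@Rt*1000   # tool coords
    T=T[(abs(T[:,0])<45)&(abs(T[:,1])<100)]
    for z in range(40,-130,-10):
        q=T[abs(T[:,2]-z)<5]
        if len(q): print(n,z,len(q),q[:,:2].min(0).round(),q[:,:2].max(0).round())
    x0,y0=int(uu)-55,max(0,int(vv)-60); big=cv2.resize(im[y0:y0+110,x0:x0+100],(400,440))
    for t in ([0,51,17],[0,-51,17]):
        a=(proj(c,p+Rt@(np.array(t)/1000))-[x0,y0]+.5)*4; cv2.circle(big,(int(a[0]),int(a[1])),3,(0,0,255),-1)
    out.append(big)
cv2.imwrite("pics/s5.png",np.hstack(out))
E
```

```text
time: 5.55
position: [0.4314, -0.0892, 0.2677]
tool_rot: [0.414, 0.91, 0.0, -0.0]
ft_force: [0.6, 0.5, -0.2]
grip_width: 0.0526
grip_force: 0.0
[ 0.43137735 -0.08922675  0.26766156] [-4.58741814e-01  1.96769311e-01  1.79250718e+00  7.19971345e-05
  1.15293713e+00 -1.17691313e+00]
side -20 11 [-12. -36.] [  5. -27.]
side -30 7 [-12. -36.] [  1. -27.]
side -40 5 [ -6. -28.] [ -1. -27.]
side -50 1 [ -7. -28.] [ -7. -28.]
side -60 13 [-11. -38.] [ -6. -27.]
side -70 6 [-12. -35.] [-10. -29.]
side -90 51 [-39. -86.] [26. 85.]
side -100 293 [-39. -86.] [23. 86.]
side -110 641 [-39. -93.] [37. 91.]
side -120 228 [-38. -93.] [22. 94.]
top -90 21 [-11. -80.] [38. 86.]
top -100 153 [-36. -86.] [38. 84.]
top -110 350 [-36. -92.] [38. 90.]
top -120 329 [-37. -95.] [38. 94.]
```

View pics/s5.png

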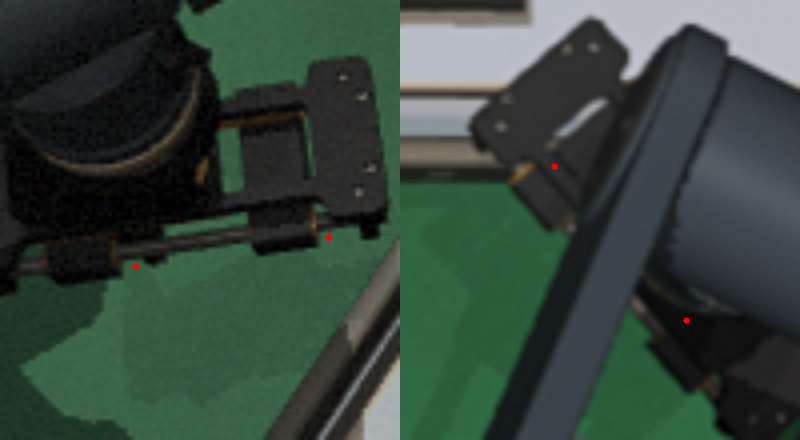

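The finger can be seen ending well short of the predicted tip (red dots). That explains passing over the panel without force, so I'll measure where the tip really ends.

```bash
python3 -m pendant '[{"jaw":0.6,"linear":[0,0,0],"twist":0},{"jaw":0.6,"linear":[0,0,0],"twist":0},{"jaw":0.6,"linear":[0,0,0],"twist":0}]'
python3 - <<'E'
from h import *
from scipy.spatial.transform import Rotation as R
o=robot.get_obs(); p=np.array(o["position"]); Rt=R.from_quat(o["tool_rot"]).as_matrix(); print(p,o["grip_width"])
for n in("side","top"):
    c=cams.camera(n); D=c["depth"]; L=[]
    uu,vv=proj(c,p)
    for v in range(max(0,int(vv)-70),min(400,int(vv)+70)):
        for u in range(max(0,int(uu)-70),min(640,int(uu)+70)):
            if D[v,u]>0: L.append(np.r_[(dep(c,u,v)-p)@Rt*1000,u,v])
    T=np.array(L); T=T[(abs(T[:,0])<45)&(abs(T[:,1])<70)&(T[:,2]>-85)&(T[:,2]<60)]
    print(n); print(T[np.argsort(-T[:,2])].round())
E
```

```text
time: 5.9
position: [0.431, -0.0892, 0.2682]
tool_rot: [0.415, 0.91, 0.0, 0.0]
ft_force: [-0.9, -0.0, 0.3]
grip_width: 0.0557
grip_force: 0.0
[ 0.43100401 -0.08919187  0.26821544] 0.055747462019262554
side
[[ -9. -29. -18. 213. 216.]
 [-11. -33. -19. 211. 217.]
 [  5. -29. -20. 212. 209.]
 [ -9. -32. -20. 211. 216.]
 [-10. -34. -22. 210. 216.]
 [  2. -29. -23. 212. 210.]
 [-12. -34. -23. 210. 217.]
 [-11. -29. -24. 212. 216.]
 [-12. -37. -24. 208. 217.]
 [-12. -35. -24. 209. 217.]
 [-11. -36. -28. 208. 216.]
 [-12. -34. -29. 209. 216.]
 [ -0. -29. -31. 211. 210.]
 [  1. -28. -32. 211. 209.]
 [-12. -37. -32. 207. 216.]
 [ -5. -29. -39. 210. 211.]
 [ -3. -29. -39. 210. 210.]
 [ -1. -28. -40. 210. 209.]
 [ -1. -30. -42. 209. 209.]
 [ -6. -30. -44. 209. 211.]
 [ -5. -29. -46. 209. 210.]
 [ -9. -30. -54. 208. 211.]
 [ -6. -29. -55. 208. 209.]
 [-10. -31. -58. 207. 211.]
 [-10. -32. -58. 206. 211.]
 [ -9. -28. -59. 208. 210.]
 [-11. -40. -60. 202. 212.]
 [-12. -38. -60. 203. 212.]
 [-11. -35. -62. 204. 211.]
 [-10. -29. -62. 207. 210.]
 [-11. -37. -63. 203. 211.]
 [-12. -33. -64. 205. 211.]
 [ -8. -31. -64. 206. 209.]
 [ -9. -29. -65. 207. 209.]
 [-10. -30. -65. 206. 210.]
 [-10. -32. -65. 205. 210.]
 [-12. -37. -68. 202. 211.]
 [-11. -33. -69. 204. 210.]
 [-11. -37. -71. 202. 210.]
 [-12. -34. -73. 203. 210.]]
top
[]
```

The tip sits about 19 mm behind the reported TCP, not 17 mm ahead. The true tip height is therefore the reported z + 0.019, and I'll use that from here.

```bash
python3 -m pendant '[{"jaw":0,"linear":[0,0,0],"twist":-7},{"jaw":0,"linear":[0,0,0],"twist":-7},{"jaw":0,"linear":[0,0,0],"twist":-7},{"jaw":0,"linear":[0,0,0],"twist":-7},{"jaw":0,"linear":[0,0,0],"twist":-7},{"jaw":0,"linear":[0,0,0],"twist":-7},{"jaw":0,"linear":[0,0,0],"twist":-7},{"jaw":0,"linear":[0,0,4],"twist":0},{"jaw":0,"linear":[0,0,4],"twist":0},{"jaw":0,"linear":[0,0,4],"twist":0},{"jaw":0,"linear":[0,0,3],"twist":0},{"jaw":0,"linear":[0,0,1],"twist":0}]' 5
python3 -m pendant '[{"jaw":0,"linear":[-1,0,0],"twist":0},{"jaw":0,"linear":[-1,0,0],"twist":0},{"jaw":0,"linear":[-0.5,0,0],"twist":0},{"jaw":0,"linear":[-0.3,0,0],"twist":0},{"jaw":0,"linear":[-0.3,0,0],"twist":0},{"jaw":0,"linear":[-0.3,0,0],"twist":0}]'
```

```text
time: 7.0
position: [0.4284, -0.0881, 0.1047]
tool_rot: [0.0, 1.0, 0.002, -0.003]
ft_force: [0.1, 0.9, -0.5]
grip_width: 0.0002
grip_force: 0.0
time: 7.5
position: [0.4658, -0.0893, 0.1092]
tool_rot: [0.0, 1.0, -0.0, 0.001]
ft_force: [-3.6, 0.2, 3.1]
grip_width: 0.0007
grip_force: 1.6
```

```bash
python3 -m pendant '[{"jaw":0,"linear":[-0.4,0,0],"twist":0},{"jaw":0,"linear":[-0.4,0,0],"twist":0},{"jaw":0,"linear":[-0.4,0,0],"twist":0},{"jaw":0,"linear":[-0.4,0,0],"twist":0},{"jaw":0,"linear":[-0.2,0,0],"twist":0}]'
python3 -m pendant '[{"jaw":0,"linear":[-0.2,0,0],"twist":0},{"jaw":0,"linear":[-0.1,0,0],"twist":0}]'
python3 -m pendant '[{"jaw":0,"linear":[-0.1,0,0],"twist":0},{"jaw":0,"linear":[0,0,0],"twist":0}]'
```

```text
time: 7.92
position: [0.4833, -0.089, 0.1082]
tool_rot: [0.0, 1.0, 0.0, -0.0]
ft_force: [-2.5, 0.4, 1.0]
grip_width: 0.0005
grip_force: 1.1
time: 8.08
position: [0.4861, -0.089, 0.1081]
tool_rot: [0.0, 1.0, 0.0, -0.0]
ft_force: [-2.1, 0.1, 1.0]
grip_width: 0.0006
grip_force: 1.0
time: 8.25
position: [0.4871, -0.0891, 0.1081]
tool_rot: [0.0, 1.0, 0.0, 0.0]
ft_force: [-1.9, 1.0, -0.2]
grip_width: 0.0006
grip_force: 0.7
```

```bash
python3 -m pendant '[{"jaw":0,"linear":[-0.1,0,0],"twist":0},{"jaw":0,"linear":[-0.1,0,0],"twist":0}]'
python3 -m pendant '[{"jaw":0,"linear":[-0.1,0,0],"twist":0},{"jaw":0,"linear":[0,0,0],"twist":0}]'
python3 -m pendant '[{"jaw":0,"linear":[-0.1,0,0],"twist":0},{"jaw":0,"linear":[0,0,0],"twist":0}]'
```

```text
time: 8.42
position: [0.4887, -0.0891, 0.1081]
tool_rot: [0.0, 1.0, 0.0, -0.0]
ft_force: [-2.3, 2.0, -0.1]
grip_width: 0.0005
grip_force: 1.1
time: 8.58
position: [0.4896, -0.0891, 0.1081]
tool_rot: [0.0, 1.0, 0.0, -0.001]
ft_force: [-3.3, 1.4, 0.4]
grip_width: 0.0003
grip_force: 1.3
time: 8.75
position: [0.4896, -0.0891, 0.1081]
tool_rot: [0.0, 1.0, 0.0, -0.002]
ft_force: [-4.3, -0.3, 2.2]
grip_width: 0.0003
grip_force: 2.6
```

```bash
python3 -m pendant '[{"jaw":0,"linear":[-0.2,0,0],"twist":0},{"jaw":0,"linear":[0,0,0],"twist":0},{"jaw":0,"linear":[0,0,0],"twist":0},{"jaw":0,"linear":[0,0,0],"twist":0}]'
```

```text
time: 9.08
position: [0.4895, -0.089, 0.1081]
tool_rot: [-0.0, 1.0, 0.0, -0.004]
ft_force: [-9.2, -1.6, 5.7]
grip_width: 0.0007
grip_force: 4.6
```

```bash
python3 -m pendant '[{"jaw":0,"linear":[1.5,0,0],"twist":0},{"jaw":0,"linear":[1.5,0,0],"twist":0},{"jaw":0.48,"linear":[0,0,-4],"twist":0},{"jaw":0.48,"linear":[0,0,-4],"twist":0},{"jaw":0.48,"linear":[0,0,-3],"twist":0},{"jaw":0.48,"linear":[-4,-1.4,0],"twist":0},{"jaw":0.48,"linear":[-4,-1.4,0],"twist":0},{"jaw":0.48,"linear":[-4,-1.4,0],"twist":0},{"jaw":0.48,"linear":[-4,-1.4,0],"twist":0},{"jaw":0.48,"linear":[-0.5,0,0],"twist":0},{"jaw":0.48,"linear":[0,0,0],"twist":0},{"jaw":0.48,"linear":[0,0,0],"twist":0}]'
python3 - <<'E'
from h import *
for n in ("top","side"):
    c=cams.camera(n)
    for x in (.472,.478,.484,.49,.498,.504,.510):
        for y in (.015,-.05):
            u,v=proj(c,np.array([x,y,.152])); print(n,x,y,dep(c,round(u),round(v)).round(3),end=" ")
        print()
E
```

```text
time: 10.08
position: [0.625, -0.1443, 0.2177]
tool_rot: [0.0, 1.0, 0.0, -0.0]
ft_force: [-0.3, 0.1, -0.8]
grip_width: 0.0415
grip_force: 0.0
top 0.472 0.015 [ 0.483  0.009 -0.001] top 0.472 -0.05 [ 0.484 -0.066 -0.005] 
top 0.478 0.015 [ 0.491  0.009 -0.001] top 0.478 -0.05 [ 0.489 -0.066  0.002] 
top 0.484 0.015 [ 0.496  0.009 -0.003] top 0.484 -0.05 [ 0.497 -0.066  0.   ] 
top 0.49 0.015 [0.499 0.011 0.047] top 0.49 -0.05 [ 0.5   -0.061  0.049] 
top 0.498 0.015 [0.499 0.016 0.149] top 0.498 -0.05 [ 0.5   -0.052  0.132] 
top 0.504 0.015 [0.504 0.016 0.148] top 0.504 -0.05 [ 0.505 -0.05   0.15 ] 
top 0.51 0.015 [0.511 0.016 0.15 ] top 0.51 -0.05 [ 0.509 -0.05   0.151] 
side 0.472 0.015 [ 0.58  -0.082  0.575] side 0.472 -0.05 [ 0.435 -0.026  0.005] 
side 0.478 0.015 [ 0.586 -0.084  0.586] side 0.478 -0.05 [ 0.441 -0.025  0.004] 
side 0.484 0.015 [ 0.591 -0.086  0.592] side 0.484 -0.05 [ 0.449 -0.027  0.004] 
side 0.49 0.015 [ 0.595 -0.088  0.599] side 0.49 -0.05 [ 0.455 -0.027  0.006] 
side 0.498 0.015 [ 0.599 -0.087  0.598] side 0.498 -0.05 [ 0.464 -0.027  0.002] 
side 0.504 0.015 [ 0.602 -0.087  0.597] side 0.504 -0.05 [ 0.505 -0.05   0.156] 
side 0.51 0.015 [ 0.604 -0.087  0.596] side 0.51 -0.05 [ 0.51  -0.05   0.154]
```

The tank is home, with its face at x = 0.500. Next I'll centre over the dial and descend.

```bash
python3 -m pendant '[{"jaw":0.48,"linear":[-0.4,-0.2,2],"twist":0},{"jaw":0.48,"linear":[0,0,2],"twist":0},{"jaw":0.48,"linear":[0,0,0.6],"twist":0},{"jaw":0.48,"linear":[0,0,0.2],"twist":0},{"jaw":0.48,"linear":[0,0,0],"twist":0}]'
python3 -m pendant '[{"jaw":0.48,"linear":[0,0,0.2],"twist":0},{"jaw":0.48,"linear":[0,0,0.1],"twist":0},{"jaw":0.48,"linear":[0,0,0],"twist":0}]'
python3 -m pendant '[{"jaw":0.48,"linear":[0,0,0.15],"twist":0},{"jaw":0.48,"linear":[0,0,0],"twist":0}]'
```

```text
time: 10.6
position: [0.6284, -0.146, 0.1704]
tool_rot: [0.0, 1.0, 0.0, -0.0]
ft_force: [-0.1, -0.9, 0.8]
grip_width: 0.0417
grip_force: 0.0
time: 10.85
position: [0.6299, -0.1467, 0.1685]
tool_rot: [0.0, 1.0, -0.0, 0.001]
ft_force: [-0.8, 0.1, 3.4]
grip_width: 0.0419
grip_force: 1.4
time: 11.02
position: [0.63, -0.1467, 0.1671]
tool_rot: [0.0, 1.0, -0.0, 0.001]
ft_force: [-0.7, -0.5, 5.7]
grip_width: 0.0419
grip_force: 3.1
```

```bash
python3 -m pendant '[{"jaw":0.48,"linear":[0,0,0.12],"twist":0},{"jaw":0.48,"linear":[0,0,0],"twist":0},{"jaw":0.48,"linear":[0,0,0],"twist":5},{"jaw":0.48,"linear":[0,0,0],"twist":5},{"jaw":0.48,"linear":[0,0,0],"twist":5},{"jaw":0.48,"linear":[0,0,0],"twist":5},{"jaw":0.48,"linear":[0,0,0],"twist":5},{"jaw":0.48,"linear":[0,0,0],"twist":5},{"jaw":0.48,"linear":[0,0,0],"twist":5},{"jaw":0.48,"linear":[0,0,0],"twist":5},{"jaw":0.48,"linear":[0,0,0],"twist":0}]'
python3 - <<'E'
from h import *
ims=[]
for n,(x0,y0) in (("top",(375,125)),("side",(255,255))):
    ims.append(cv2.resize(cams.camera(n)["color"][y0:y0+80,x0:x0+80],(400,400)))
cv2.imwrite("pics/d1.png",np.hstack(ims)); print(robot.get_obs()["ft_force"],robot.get_obs()["moment"])
E
```

```text
time: 11.93
position: [0.6298, -0.1471, 0.1665]
tool_rot: [0.344, 0.939, -0.0, 0.001]
ft_force: [-1.6, -0.5, 8.4]
grip_width: 0.0416
grip_force: 3.9
[-2.06806251  0.77029516  6.8695846 ] [-0.07988372  0.38812923 -0.01705478]
```

View pics/d1.png

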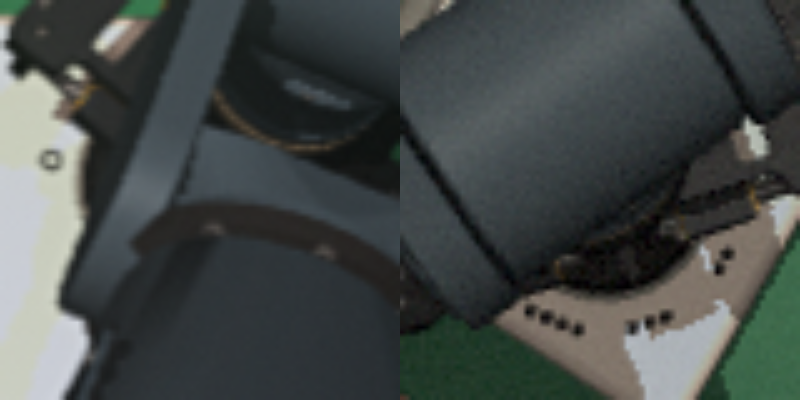

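The pointer is hidden under the hand; in the side crop the two-dot mark is at (725,262) and the three-dot mark at (650,322). I'll turn another 40 degrees, lift and look.

```bash
python3 -m pendant '[{"jaw":0.48,"linear":[0,0,0],"twist":5},{"jaw":0.48,"linear":[0,0,0],"twist":5},{"jaw":0.48,"linear":[0,0,0],"twist":5},{"jaw":0.48,"linear":[0,0,0],"twist":5},{"jaw":0.48,"linear":[0,0,0],"twist":5},{"jaw":0.48,"linear":[0,0,0],"twist":5},{"jaw":0.48,"linear":[0,0,0],"twist":5},{"jaw":0.48,"linear":[0,0,0],"twist":5},{"jaw":0.48,"linear":[0,0,0],"twist":0},{"jaw":0.48,"linear":[0,0,0],"twist":0},{"jaw":0.48,"linear":[0,0,0],"twist":0}]'
python3 -m pendant '[{"jaw":0.48,"linear":[0,0,-0.5],"twist":0},{"jaw":0.48,"linear":[0,0,-2],"twist":0},{"jaw":0.48,"linear":[0,0,-2],"twist":0},{"jaw":0.48,"linear":[0,0,-2],"twist":0},{"jaw":0.48,"linear":[0,0,-2],"twist":0},{"jaw":0.48,"linear":[0,0,-2],"twist":0},{"jaw":0.48,"linear":[0,0,0],"twist":0}]'
```

```text
time: 12.95
position: [0.6295, -0.1473, 0.1665]
tool_rot: [0.643, 0.766, -0.0, 0.001]
ft_force: [-1.9, -0.6, 8.0]
grip_width: 0.0416
grip_force: 4.0
time: 13.53
position: [0.6318, -0.1473, 0.2743]
tool_rot: [0.643, 0.766, 0.001, 0.004]
ft_force: [-0.1, -0.5, 0.4]
grip_width: 0.0415
grip_force: 0.0
```

```bash
python3 -m pendant '[{"jaw":0.48,"linear":[0.7,-4,0],"twist":0},{"jaw":0.48,"linear":[0.7,-4,0],"twist":0},{"jaw":0.48,"linear":[0.7,-4,0],"twist":0},{"jaw":0.48,"linear":[0.7,-4,0],"twist":0},{"jaw":0.48,"linear":[0.7,-4,0],"twist":0},{"jaw":0.48,"linear":[0,0,0],"twist":0},{"jaw":0.48,"linear":[0,0,0],"twist":0}]'
python3 - <<'E'
from h import *
dc=np.array([.629,-.1467])
ims=[]
for n in ("top","side"):
    c=cams.camera(n); g=cv2.cvtColor(c["color"],cv2.COLOR_BGR2GRAY); u,v=proj(c,np.r_[dc,.183]).astype(int)
    P=[]
    for y in range(v-25,v+26):
        for x in range(u-25,u+26):
            d=onz(c,x,y,.183)[:2]-dc
            if np.hypot(*d)<.038 and g[y,x]>110: P.append(d)
    P=np.array(P); print(n,len(P), np.degrees(np.arctan2(*P.mean(0)[::-1])) if len(P) else None)
    ims.append(cv2.resize(c["color"][v-50:v+50,u-50:u+50],(400,400)))
    w=proj(c,np.array([.5,.015,.152])); print(dep(c,*np.round(proj(c,np.array([.498,.015,.152])))).round(3))
cv2.imwrite("pics/e1.png",np.hstack(ims))
E
```

```text
time: 14.12
position: [0.4237, -0.1456, 0.2688]
tool_rot: [0.644, 0.765, -0.0, -0.001]
ft_force: [0.3, -0.3, 1.1]
grip_width: 0.0417
grip_force: 0.0
top 20 -39.96572968320767
[0.5   0.016 0.147]
side 21 -41.854891217206514
[0.463 0.051 0.002]
```

View pics/e1.png

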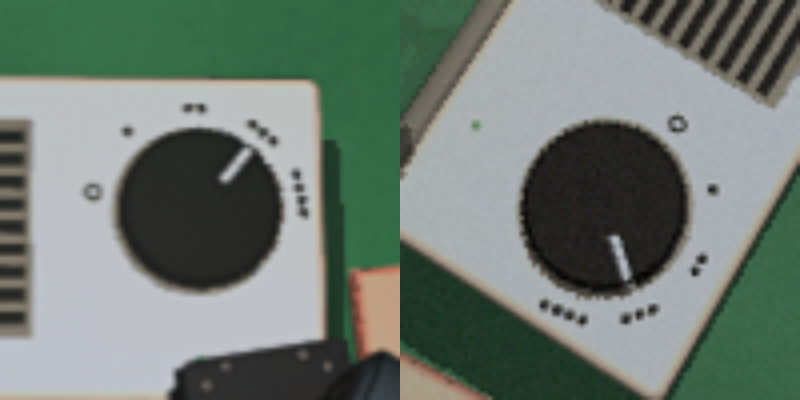

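The pointer stands at −40°, opposite the three-dot mark (top crop (262,132), side crop (640,315)). The tank is home and the hand is clear.

```bash
python3 -c "
from rig import robot
print(robot.hand_in())"
```

```text
the job is handed in; nothing more can be done
None
```

The job is handed in: the tank is fully home, the dial is in the three-dot detent (pointer measured at −40°), and the hand is clear with the bottle, soap case and brush untouched; no verdict was returned.

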